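Pack the sampling caddy

TASK

Pack the sampling caddy: stand the lidded jar in the large well, the stout white bottle in the medium well and the wide white-capped vial in the small well, each upright and down on the bottom, and lay the thick black marker lengthwise on the caddy's ledge. Keep the jar, bottle and vial upright all the time. The slim black-capped vial and the thin pen do not belong to the kit: leave them standing and lying where they are.

Things in the scene. Friction and masses are not known exactly. Their poses are not given: they have to be found in the camera images.
- jar: White sample jar with an overhanging screw lid, 74 mm high; lid 67 mm across from 58 mm to 73 mm above the underside, body about 60 mm across. Stands upright and loose, 0.07 kg. Origin: centre of its underside, z up.
- bottle: Stout white plastic bottle with white screw cap, 84 mm high; body 49 mm across up to 65 mm, cap 39 mm across above. Stands upright and loose, 0.09 kg. Origin: centre of its underside, z up.
- wide_vial: The wider of the two loose glass vials, with a white cap: 25 mm across, 69 mm high (cap 23 mm across, from 56 mm up). Stands upright and loose, 0.03 kg. Origin: centre of its underside, z up.
- marker_mid (a point): Middle of the thick black marker: a round bar of 118 mm length and about 18 mm diameter lying on the table, 0.018 kg; the point lies on its axis at half length, 9 mm above what it lies on; the marker's length is its y axis. It can roll.
- insert_large: Grey square insert block, 104x104x30 mm high, in one of the three cells of the caddy (which one changes; fixed), with one dark-floored round well of 82 mm diameter in its middle (the largest of the three; 25 mm deep, its floor 5 mm above the block's underside). Origin: centre of the underside, 4 mm above the table; z up, x and y as the ledge's.
- insert_medium: Grey square insert block, 104x104x30 mm high, in one of the three cells of the caddy (which one changes; fixed), with one dark-floored round well of 66 mm diameter in its middle (the middle one of the three; 25 mm deep, its floor 5 mm above the block's underside). Origin: centre of the underside, 4 mm above the table; z up, x and y as the ledge's.
- insert_small: Grey square insert block, 104x104x30 mm high, in one of the three cells of the caddy (which one changes; fixed), with one dark-floored round well of 42 mm diameter in its middle (the smallest of the three; 25 mm deep, its floor 5 mm above the block's underside). Origin: centre of the underside, 4 mm above the table; z up, x and y as the ledge's.
- ledge (a point): Centre of the flat top of the ledge, a raised strip along the far side of the blue caddy (184x321 mm, fixed): 70 mm wide (x), 315 mm long (y), 24 mm above the table, with a lip 5 mm high all round. z up, x away from the three cells, whose centres lie at x = -90.5, y = -105, 0, +105 mm; inserts rise 10 mm above the ledge. A tall retort stand stands behind.
- slim_vial: Look-alike, to be left alone: the slim glass vial with black cap, 20 mm across, 67 mm high, standing loose. Origin: centre of its underside, z up.
- pen_mid (a point): Look-alike, to be left alone: middle of the thin ball pen, 131 mm long, 9 mm across, lying loose on the table; its length is its y axis.
Not all that is in view belongs to the job. What is shaped like the bottle but yellow is not meant.

How it is judged:
By the outcome, as a careful person would: the job done as asked, in the order asked, and still so for the second after the job is handed in, with the robot touching nothing.
It also fails if it takes over 128 s, if anything falls off the work surface, if the arm or the gripper's body presses on something with over 40 N, if the wrist force passes 120 N, or if a joint passes its speed limit or range.

ROBOT

A 7-joint arm with a two-finger parallel gripper is mounted at the origin on a cart in front of the work surface, level with it; the furniture and walls round the work are solid. World frame = base frame: x ahead of the robot, y to its left, z up, the work surface at z = 0. Lengths are in mm, angles in rad, forces in N, time in s.
With the tool pointing down it reaches from about 400 to 850 mm from the base axis. Payload 10.4 kg.
Tool frame: the origin (TCP) lies midway between the tips of the shut fingers; the grasp point (between the pads) lies env.grip_point_offset behind it (env.grip_point_offset is the distance from the TCP to the grasp point, in mm); z points along the fingers, y is the line along which they close (so a half turn about z gives the same grasp; the last joint's range is limited). The gripper opens to 85 mm and grips with 20 to 120 N. Pads are 22 mm wide; open, the fingers measure 114 mm over their backs; the gripper's body (76 mm by 85 mm) begins 54 mm behind the grasp point. The pads swing forward as they close: fully open they stand 13 mm farther back than shut.
Start: joints at [1.289, 0.332, -0.065, 1.46, 0.022, 1.35, -0.088], TCP at [159.971, -604.202, 231.338] pointing down, gripper open.
Joint ranges: [-2.6, 2.6], [-0.5, 2.12], [-1.47, 1.34], [0.16, 2.42], [-1.27, 4.41], [0.06, 2.06], [-2.6, 2.6]. Speed limits (rad/s): [2.22, 2.22, 2.79, 2.79, 3.14, 3.14, 3.14].

INTERFACE

Orientations are given as [roll, pitch, yaw] about the fixed x, y, z axes, in that order (R = Rz(yaw) Ry(pitch) Rx(roll)).
In Python, from workcell import env, eyes, spot_in, landmark_of gives the robot as it stands.
- The arm moves only by the tool jog_arm, never from a script. Its argument "commands" is a list of rows, each a list of 7 numbers: the shift along the tool's x, y, z in m, then the turn, a rotation vector about the tool's x, y, z in degrees, then the opening, from -1 (shut) to 1 (fully open). A call has 1 to 10 rows; each row shifts and turns the commanded pose from where the row before left it, along the tool's axes as they then stand; what a row does not reach is not made up. A row lasts 1/12 s, in which the tool goes at most 41.7 mm and 7.16 degrees, less where a joint would pass 70% of its speed; a pose out of reach is approached as far as the arm can. A call with a gripper value outside its range is refused whole. The fingers move at their own pace and stop on an object; "squeeze" is the grip in N (left out, the last holds). Time passes only in rows, so rows that do not move let the fingers close. It gives the time, the measured TCP pose, the force, the opening and the grip force at its end, in the units of the state.
- env.observe(): the state, without advancing time (a new reading comes with each control period).
- eyes.get_image(name): name is "scene" or "top" or "wrist"; returns the picture (480x640x3 uint8, red, green, blue); there is no depth.
- eyes.camera_info(name): a dict with "fx", "fy", "cx", "cy" (pixels), "k1" (the pictures are not rectified: a ray, as slopes to the right and down, at radius r is drawn at 1 + k1 r^2 times it, then the intrinsics apply), "world_from_camera" (4x4, takes a point from camera to world coordinates). Camera axes: x right, y up, looking along -z (the intrinsics and any distortion apply to the point x, -y, -z); pixel columns grow to the right and rows downward; lengths in mm; the calibration is good to about 2 mm. A picture is of the moment at which its call begins: read the wrist's pose just before it. camera_info takes no time and is no camera call; for the wrist camera it gives the pose at the moment of the call.
- env.close_job(): hands the job in; it is judged then, once.
Trained networks look in the newest picture that a camera, given by its name, has taken for a name from the list of things; names that differ only in an ending like _2 or _b are one class to them, and where a whole thing is asked for, a point or a joint stands for the part that bears it (a point fixed in the world has none). Each returns a list of dicts, best first, with "p" (0 to 1); they miss things now and then, are a little off and sometimes report something else, mostly with a low value. They report only what shows in the picture. A call takes as long as a camera call. They do not tell look-alikes from the thing itself.
- spot_in(camera, name): "box" ([left, top, width, height] in pixels, round what is visible of it).
- landmark_of(camera, name): "xy" ([column, row] in pixels: a listed point, or the origin of a listed thing).
The state is a dict: "clock": time; "q": joint angles; "qd": joint speeds; "tau": joint torques, N m; "tool_pos": TCP position; "eef_rot": TCP orientation; "contact_force": force on the tool from outside, world axes, zero at the start; "wrist_torque": the same for the moment, N m; "grip_width": finger opening in mm; "finger_force": force on a finger pad.
Only numpy, scipy, OpenCV 4.12 (cv2) and the standard library are available. Lean on these libraries where they do the work, as an engineer would, in place of code of your own. Each camera call takes 0.05 s, during which the arm holds its last target. There are 200 camera calls.

## Working session

There is one attempt and no reset: what is moved stays moved. The work goes in short steps, Python scripts to look and compute and a tool call to move; the robot and the scene stay as the last step left them, time stands still between calls to the robot, and variables do not carry over. Pictures are saved under pics/ and viewed, at most 14 in all, crops included, and the job is handed in when it is done.

Besides the shell and the picture viewer there is one more tool, called after "Request:" as name(argument=value, ...) on one line, values as JSON. jog_arm: Moves the arm, as the interface text tells. Its arguments: {"type":"object","properties":{"commands":{"type":"array","items":{"type":"array","items":{"type":"number"}}},"squeeze":{"type":"number"}},"required":["commands"]}

```bash
mkdir -p pics; ls; python3 - <<'E'
from workcell import env, eyes, spot_in, landmark_of
import cv2, numpy as np
print(env.grip_point_offset)
s=env.observe();print({k:np.round(v,3).tolist() for k,v in s.items()})
for c in ["scene","top"]:
    im=eyes.get_image(c);cv2.imwrite(f"pics/{c}0.png",im[:,:,::-1])
    i=eyes.camera_info(c);print(c,i)
for n in ["jar","bottle","wide_vial","marker_mid","insert_large","insert_medium","insert_small","ledge","slim_vial","pen_mid"]:
    for c in ["top","scene"]:
        print(n,c,[(np.round(d["xy"]).tolist(),round(d["p"],2)) for d in landmark_of(c,n)][:4])
E
```

```text
pics
18.700000000000003
{'clock': 0.0, 'q': [1.289, 0.333, -0.065, 1.461, 0.022, 1.35, -0.088], 'qd': [-0.0, -0.001, 0.0, 0.0, -0.001, -0.002, -0.0], 'tau': [-0.0, -62.544, 0.049, -39.161, 0.016, 0.01, -0.0], 'tool_pos': [159.825, -603.816, 230.471], 'eef_rot': [-3.14, 0.0, 0.259], 'contact_force': [0.609, -0.243, 0.436], 'wrist_torque': [-0.044, -0.023, 0.014], 'finger_force': 0.0, 'grip_width': 85.231}
scene {'fx': 447.70727615249143, 'fy': 447.70727615249143, 'cx': 320.67620159828476, 'cy': 245.14121717377202, 'k1': -0.08868939243395338, 'world_from_camera': array([[ 5.73553350e-01,  4.26115866e-01, -6.99615483e-01,
        -9.21692819e+01],
       [-8.18895968e-01,  3.20269353e-01, -4.76274013e-01,
        -4.83364601e+02],
       [ 2.11174848e-02,  8.46080853e-01,  5.32636125e-01,
         5.99053379e+02],
       [ 0.00000000e+00,  0.00000000e+00,  0.00000000e+00,
         1.00000000e+00]])}
top {'fx': 519.5704158918437, 'fy': 519.5704158918437, 'cx': 315.7414529533227, 'cy': 246.75025399425562, 'k1': -0.1429400507795378, 'world_from_camera': array([[-1.19687556e-02,  9.97716102
[... 565 characters left out ...]
0, 314.0], 0.16)]
wide_vial scene [([360.0, 345.0], 0.98)]
marker_mid top [([455.0, 274.0], 0.64)]
marker_mid scene [([458.0, 345.0], 0.71)]
insert_large top [([260.0, 308.0], 0.89), ([396.0, 265.0], 0.73)]
insert_large scene [([233.0, 267.0], 0.97)]
insert_medium top [([180.0, 321.0], 0.58)]
insert_medium scene [([159.0, 248.0], 0.94)]
insert_small top [([216.0, 317.0], 0.55)]
insert_small scene [([190.0, 258.0], 0.95)]
ledge top [([214.0, 278.0], 0.88)]
ledge scene [([213.0, 235.0], 0.96)]
slim_vial top [([344.0, 316.0], 0.67), ([335.0, 260.0], 0.39)]
slim_vial scene [([330.0, 281.0], 0.69)]
pen_mid top [([449.0, 316.0], 0.54), ([394.0, 262.0], 0.27)]
pen_mid scene [([427.0, 373.0], 0.72)]
```

View pics/top0.png

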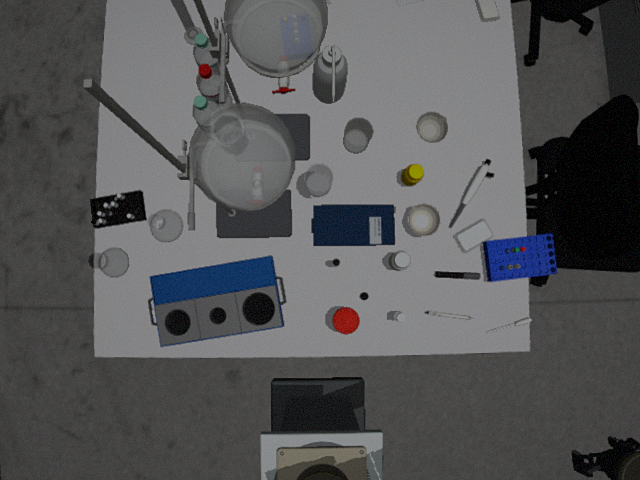

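View pics/scene0.png

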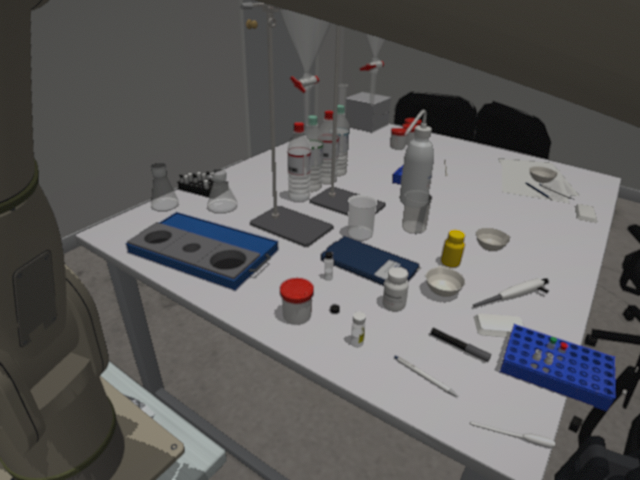

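The top view shows the red-lidded jar (345,320), white bottle (399,260), wide vial (397,316), marker (457,274) and caddy wells: medium (177,322), small (217,316), large (259,308).

Look-alikes:
- **Bottle:** yellow bottle (413,174)
- **Wide vial:** slim black-capped vial (335,262) and loose cap (364,296)
- **Marker:** pens (449,315) and (508,325)

I choose by description and check the choice in one close crop.

```bash
cat > h.py <<'E'
from workcell import env, eyes, spot_in, landmark_of
import cv2, numpy as np
from scipy.spatial.transform import Rotation as R
def hit(info,px,z):
    K=np.array([[info['fx'],0,info['cx']],[0,info['fy'],info['cy']],[0,0,1]])
    u=cv2.undistortPoints(np.array([[px]],float),K,np.array([info['k1'],0,0,0,0.]))[0,0]
    T=info['world_from_camera'];d=T[:3,:3]@[u[0],-u[1],-1];o=T[:3,3]
    return (o+d*(z-o[2])/d[2]).round(1)
def proj(info,p):
    T=np.linalg.inv(info['world_from_camera']);c=T[:3,:3]@p+T[:3,3]
    x,y=c[0]/-c[2],-c[1]/-c[2];f=1+info['k1']*(x*x+y*y)
    return np.array([info['fx']*x*f+info['cx'],info['fy']*y*f+info['cy']])
def deltas(x,y,z,yaw):
    """shift in tool axes (m) and turn about tool z (deg) from now to TCP x,y,z (mm), yaw (rad), tool down"""
    s=env.observe();Q=R.from_euler('xyz',s['eef_rot']);
    T=R.from_euler('xyz',[np.pi,0,yaw])
    return np.round(Q.inv().apply(np.array([x,y,z])-s['tool_pos'])/1000,4),np.round(np.degrees((Q.inv()*T).as_rotvec()),2)
E
python3 - <<'E'
from h import *
for c in["top","scene"]:
    i=eyes.camera_info(c)
    P=dict(jar=0,bottle=0,wide_vial=0,marker_mid=9,insert_large=4,insert_medium=4,insert_small=4,ledge=24,slim_vial=0,pen_mid=4.5)
    for n,z in P.items():
        L=landmark_of(c,n) if 0 else None
    L={"top":dict(jarlid=((345,320),73),bcap=((400,260),84),vcap=((397,316),69),mk=((457.5,274.5),9),wm=((177,322),9),ws=((217,316),9),wl=((259,308),9),led=((214,278),24)),
       "scene":dict(jar=((295,316),0),b=((392,305),0),v=((360,345),0),mk=((458,345),9),il=((233,267),4),im=((159,248),4),isx=((190,258),4),led=((213,235),24),slim=((330,281),0))}[c]
    for n,(p,z) in L.items(): print(c,n,hit(i,p,z))
a=cv2.imread("pics/top0.png");
b=cv2.resize(a[240:350,320:490],None,fx=4.5,fy=4.5,interpolation=cv2.INTER_CUBIC);cv2.imwrite("pics/c1.png",b)
b=cv2.resize(a[245:350,145:300],None,fx=5,fy=5,interpolation=cv2.INTER_CUBIC);cv2.imwrite("pics/c2.png",b)
g=a.max(axis=2)
def blobs(m,name):
    n,l,s,c=cv2.connectedComponentsWithStats(m.astype('uint8'))
    print(name,[(s[k].tolist(),c[k].round(1).tolist()) for k in range(1,n) if s[k][4]>30])
m=np.zeros(g.shape,bool);m[240:350,140:500]=1
blobs((g<38)&m,"dark")
hs=cv2.cvtColor(a,cv2.COLOR_BGR2HSV)
blobs((((hs[...,0]<8)|(hs[...,0]>172))&(hs[...,1]>150)&m),"red")
blobs(((hs[...,0]>95)&(hs[...,0]<125)&(hs[...,1]>130)&m),"blue")
E
```

```text
top jarlid [447.9 -60.7  73. ]
top bcap [ 593.  -197.2   84. ]
top vcap [ 455.3 -189.8   69. ]
top mk [ 556.  -361.9    9. ]
top wm [441.6 369.6   9. ]
top ws [456.8 264.8   9. ]
top wl [476.6 155.9   9. ]
top led [554.7 269.4  24. ]
scene jar [444.9 -59.7   0. ]
scene b [ 592.  -201.6    0. ]
scene v [ 452.2 -207.2    0. ]
scene mk [ 550.8 -360.5    9. ]
scene il [490.3 156.2   4. ]
scene im [439.  359.9   4. ]
scene isx [455.6 264.4   4. ]
scene led [540.8 272.6  24. ]
scene slim [584.2 -50.5   0. ]
dark [([436, 272, 28, 6, 138], [449.4, 274.5]), ([243, 293, 32, 32, 783], [258.3, 308.5]), ([360, 293, 8, 7, 39], [363.7, 295.8]), ([210, 308, 16, 16, 198], [217.6, 315.2]), ([165, 310, 25, 25, 489], [177.3, 322.1])]
red [([333, 308, 26, 26, 543], [345.5, 320.3])]
blue [([314, 240, 56, 5, 267], [341.1, 242.0]), ([382, 240, 12, 4, 44], [387.8, 241.5]), ([484, 240, 16, 41, 573], [492.4, 259.2]), ([150, 256, 132, 57, 3647], [213.4, 280.4])]
```

View pics/c1.png

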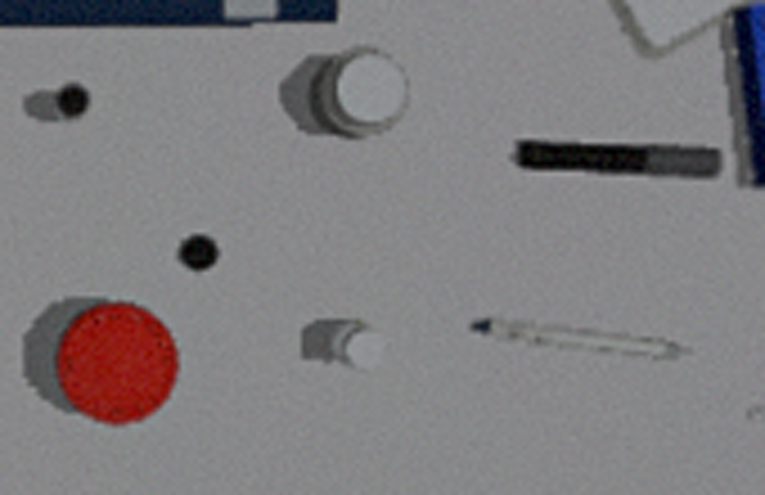

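View pics/c2.png

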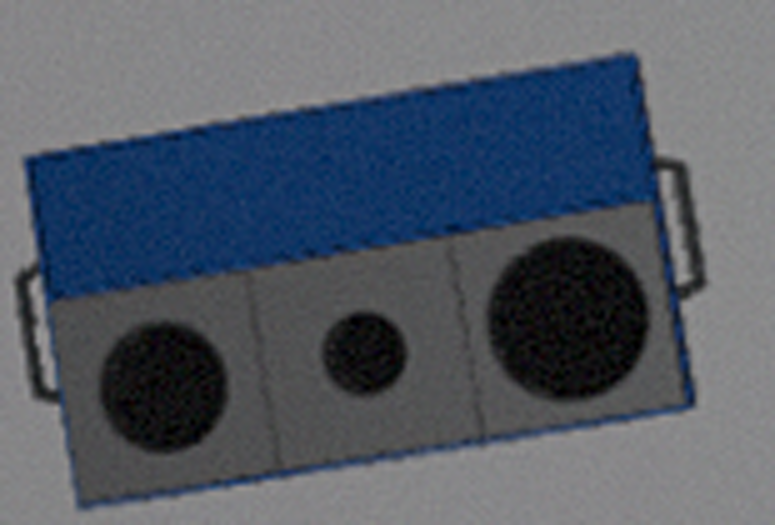

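The crops confirm the choice: jar at crop 1 (118,362), bottle cap (372,88), wide vial's white cap (367,348), marker (515–721,158), with the thin pen separate. Crop 2 gives the caddy outline corners (25,157), (635,55), (692,405) and (80,507).

```bash
python3 - <<'E'
from h import *
i=eyes.camera_info("top"); sc=eyes.camera_info("scene")
c1=lambda p:((p[0]+.5)/4.5-.5+320,(p[1]+.5)/4.5-.5+240)
c2=lambda p:((p[0]+.5)/5-.5+145,(p[1]+.5)/5-.5+245)
for n,p,z in [("jar",(118,362),73),("bot",(372,88),84),("vial",(367,348),69),("mk",(618,158.5),9),("mk0",(515,155),9),("mk1",(721,162),9),("slim",(73,100),67),("loosecap",(199,252),5)]: print(n,hit(i,c1(p),z))
C=[hit(i,c2(p),29) for p in [(25,157),(635,55),(692,405),(80,507)]]
print(C,[np.linalg.norm(C[k]-C[(k+1)%4]) for k in range(4)],np.mean(C,0))
for z in (9,34):
  W=[hit(i,p,z) for p in[(258.3,308.5),(217.6,315.2),(177.3,322.1)]];print(z,W,np.linalg.norm(W[0]-W[1]),np.linalg.norm(W[1]-W[2]))
# insert block seam corners z=34
S=[hit(i,c2(p),34) for p in [(52,298),(652,203),(692,405),(80,507)]];print(S,np.mean(S,0))
# scene: shade-based blobs
im=eyes.get_image("scene");a=im[:,:,::-1].copy();cv2.imwrite("pics/s1.png",cv2.resize(a[200:380,120:500],None,fx=2.1,fy=2.1,interpolation=cv2.INTER_CUBIC))
for n,p in dict(jar=(451,-62,73),bot=(594,-204,84),vial=(451,-200,69)).items(): print(n,proj(sc,np.array(p)))
E
```

```text
jar [447.8 -62.7  73. ]
bot [ 595.  -202.9   84. ]
vial [ 452.7 -200.1   69. ]
mk [ 555.1 -360.4    9. ]
mk0 [ 558.1 -299.4    9. ]
mk1 [ 552.1 -422.1    9. ]
slim [591.1 -40.4  67. ]
loosecap [ 505.  -114.9    5. ]
[array([561., 436.,  29.]), array([610.2, 121. ,  29. ]), array([432.5,  93.6,  29. ]), array([381.9, 407.6,  29. ])] [np.float64(318.8191336792696), np.float64(179.8000278086742), np.float64(318.0508764333153), np.float64(181.3377235988144)] [496.4  264.55  29.  ]
9 [array([475.3, 157.8,   9. ]), array([458.8, 263.2,   9. ]), array([441.4, 368.8,   9. ])] 106.6836913497091 107.02392255939793
34 [array([476.6, 155.3,  34. ]), array([460.4, 258.8,  34. ]), array([443.3, 362.4,  34. ])] 104.76015463906114 105.00176188997969
[array([488.9, 420.2,  34. ]), array([534.9, 112.5,  34. ]), array([432.9,  93.3,  34. ]), array([382.5, 406.2,  34. ])] [459.8  258.05  34.  ]
jar [297.49102069 286.01907996]
bot [398.08850867 272.26049006]
vial [358.91699564 315.83766428]
```

View pics/s1.png

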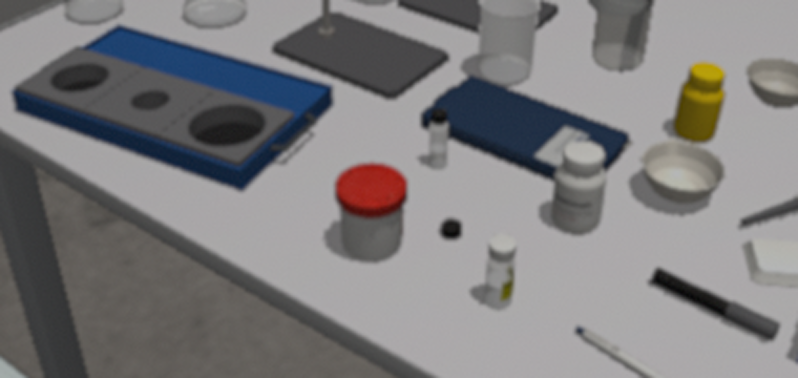

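Wells check out at z=34 with 105 mm spacing: L (476.6,155.3), S (460.4,258.8), M (443.3,362.4). Caddy yaw is 9.1° and the ledge is at (549.7,273.2). First, go above the jar at yaw 45°.

Request:
jog_arm(commands=[[0, 0, 0, 0, 0, -6.03, 1], [0, 0, 0, 0, 0, -6.03, 1], [0, 0, 0, 0, 0, -6.03, 1], [0, 0, 0, 0, 0, -6.03, 1], [0, 0, 0, 0, 0, -6.03, 1], [0.0326, -0.00996, 0.0039, 0, 0, 0, 1], [0.0326, -0.00996, 0.0039, 0, 0, 0, 1], [0.0326, -0.00996, 0.0039, 0, 0, 0, 1], [0.0326, -0.00996, 0.0039, 0, 0, 0, 1], [0.0326, -0.00996, 0.0039, 0, 0, 0, 1]], squeeze=30)

```text
clock: 1.98
tool_pos: [240.6, -452.3, 211.7]
eef_rot: [3.141, 0.0, 0.785]
contact_force: [0.3, -0.3, 0.4]
grip_width: 85.7
finger_force: 0.0
```

Request:
jog_arm(commands=[[0.0326, -0.00996, 0.0039, 0, 0, 0, 1], [0.0326, -0.00996, 0.0039, 0, 0, 0, 1], [0.0326, -0.00996, 0.0039, 0, 0, 0, 1], [0.0326, -0.00996, 0.0039, 0, 0, 0, 1], [0.0326, -0.00996, 0.0039, 0, 0, 0, 1], [0.0326, -0.00996, 0.0039, 0, 0, 0, 1], [0.0326, -0.00996, 0.0039, 0, 0, 0, 1], [0.0326, -0.00996, 0.0039, 0, 0, 0, 1], [0.0326, -0.00996, 0.0039, 0, 0, 0, 1], [0.0326, -0.00996, 0.0039, 0, 0, 0, 1]])

```text
clock: 2.82
tool_pos: [400.8, -151.4, 172.9]
eef_rot: [3.141, 0.0, 0.785]
contact_force: [1.4, -0.4, 0.5]
grip_width: 85.4
finger_force: 0.0
```

Request:
jog_arm(commands=[[0.0326, -0.00996, 0.0039, 0, 0, 0, 1], [0.0326, -0.00996, 0.0039, 0, 0, 0, 1], [0.0326, -0.00996, 0.0039, 0, 0, 0, 1], [0, 0, 0, 0, 0, 0, 1], [0, 0, 0, 0, 0, 0, 1]])

```text
clock: 3.23
tool_pos: [448.8, -60.8, 161.1]
eef_rot: [-3.141, -0.0, 0.789]
contact_force: [-0.2, -1.4, -0.5]
grip_width: 85.3
finger_force: 0.0
```

```bash
python3 - <<'E'
from h import *
i=eyes.camera_info("wrist");im=eyes.get_image("wrist");cv2.imwrite("pics/w1.png",im[:,:,::-1])
s=env.observe();print(s['tool_pos'],s['eef_rot'],s['clock'],s['q'])
hs=cv2.cvtColor(im,cv2.COLOR_RGB2HSV)
m=(((hs[...,0]<8)|(hs[...,0]>172))&(hs[...,1]>150)).astype('uint8')
n,l,st,c=cv2.connectedComponentsWithStats(m);k=1+st[1:,4].argmax();print(st[k],c[k],hit(i,c[k],73))
print(proj(i,np.array([448,-62.5,73])))
print(deltas(448,-62.5,42,np.radians(45)))
E
```

```text
[448.31927477 -62.40437599 161.04657412] [-3.14147514e+00  2.14907676e-04  7.86330493e-01] 3.2833 [ 0.75467255  0.05290152 -0.72518371  1.95453659  0.0385519   1.14796066
 -0.77011656]
[ 280  222   92   65 3869] [327.88834324 252.45799948] [444.9 -69.   73. ]
[324.3695593  242.72706603]
(array([-3.00e-04, -1.00e-04,  1.19e-01]), array([-0.01,  0.01,  0.05]))
```

View pics/w1.png

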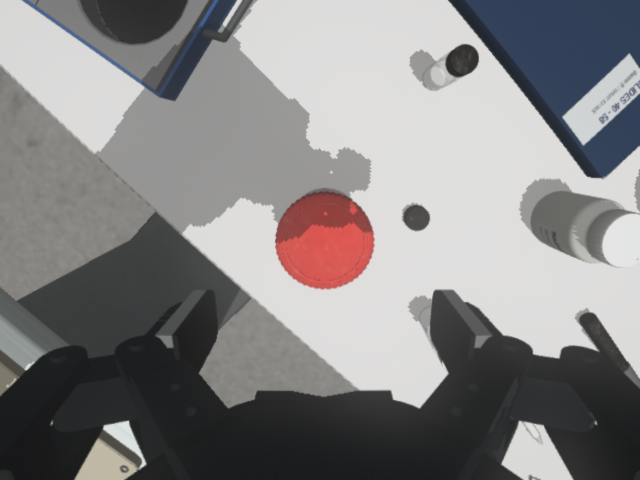

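Wrist view: the jar lid sits at (325,240), where it was predicted (324,243). Nothing is in the way; descend and grip the lid.

Request:
jog_arm(commands=[[0, 0, 0.03, 0, 0, 0, 1], [0, 0, 0.03, 0, 0, 0, 1], [0, 0, 0.03, 0, 0, 0, 1], [0, 0, 0.02, 0, 0, 0, 1], [0, 0, 0.011, 0, 0, 0, 1], [0, 0, 0, 0, 0, 0, 1], [0, 0, 0, 0, 0, 0, 0.5], [0, 0, 0, 0, 0, 0, 0.3], [0, 0, 0, 0, 0, 0, 0.2], [0, 0, 0, 0, 0, 0, 0]], squeeze=30)

```text
clock: 4.12
tool_pos: [449.4, -63.0, 41.5]
eef_rot: [3.139, -0.001, 0.785]
contact_force: [-1.8, 1.0, 6.8]
grip_width: 65.9
finger_force: 34.0
```

Request:
jog_arm(commands=[[0, 0, 0, 0, 0, 0, 0], [0, 0, 0, 0, 0, 0, 0], [0, 0, 0, 0, 0, 0, 0], [0, 0, -0.005, 0, 0, 0, 0], [0, 0, -0.01, 0, 0, 0, 0], [0, 0, -0.02, 0, 0, 0, 0], [0, 0, -0.02, 0, 0, 0, 0], [0, 0, -0.02, 0, 0, 0, 0], [0, 0, 0, 0, 0, 0, 0]])

```text
clock: 4.87
tool_pos: [450.5, -62.7, 119.4]
eef_rot: [3.136, -0.003, 0.785]
contact_force: [-0.1, -0.1, -1.0]
grip_width: 66.2
finger_force: 33.9
```

```bash
python3 - <<'E'
from h import *
im=eyes.get_image("wrist");cv2.imwrite("pics/w2.png",im[:,:,::-1])
s=env.observe();print(s)
for r in (48,45,9.1): print(r,deltas(476.6,155.3,118,np.radians(r)))
E
```

```text
{'clock': 4.9167, 'q': array([ 0.74555647,  0.11308312, -0.73360431,  2.00337269,  0.0890969 ,
        1.05154237, -0.81477496]), 'qd': array([-0.00712176,  0.03652271,  0.00918929,  0.04471442,  0.01946835,
       -0.02750119, -0.01645058]), 'tau': array([  0.08335182, -36.80647016,  -2.79191829, -36.39192224,
        -0.30099791,   0.46598657,   0.27588062]), 'tool_pos': array([449.76517311, -62.90138491, 117.647392  ]), 'eef_rot': array([ 3.13737627e+00, -1.72143869e-03,  7.84864753e-01]), 'contact_force': array([ 0.25264887,  0.9006735 , -1.84624192]), 'wrist_torque': array([0.03713182, 0.03354976, 0.00694183]), 'finger_force': 33.922380208969116, 'grip_width': 66.19322399251418}
48 (array([ 0.1732, -0.1354, -0.0006]), array([ 0.24, -0.09, -3.03]))
45 (array([ 0.1732, -0.1354, -0.0006]), array([ 0.24, -0.1 , -0.03]))
9.1 (array([ 0.1732, -0.1354, -0.0006]), array([ 0.2 , -0.17, 35.87]))
```

Held (66 mm, lid). Carry it over the large well.

Request:
jog_arm(commands=[[0.0108, -0.0085, 0, 0, 0, 0, 0], [0.0217, -0.0169, 0, 0, 0, 0, 0], [0.0217, -0.0169, 0, 0, 0, 0, 0], [0.0217, -0.0169, 0, 0, 0, 0, 0], [0.0217, -0.0169, 0, 0, 0, 0, 0], [0.0217, -0.0169, 0, 0, 0, 0, 0], [0.0217, -0.0169, 0, 0, 0, 0, 0], [0.0217, -0.0169, 0, 0, 0, 0, 0], [0.0107, -0.0086, 0, 0, 0, 0, 0], [0, 0, 0, 0, 0, 0, 0]])

```text
clock: 5.75
tool_pos: [474.6, 159.5, 115.0]
eef_rot: [-3.14, -0.001, 0.79]
contact_force: [0.1, 0.7, -1.4]
grip_width: 65.8
finger_force: 33.9
```

```bash
python3 - <<'E'
from h import *
im=eyes.get_image("wrist");cv2.imwrite("pics/w3.png",im[:,:,::-1])
s=env.observe();print(s['tool_pos'],s['grip_width'],s['contact_force']);print(deltas(476.6,155.3,50.5,np.radians(45)))
E
```

```text
[474.61199662 157.28900207 114.70151553] 65.79041949256833 [ 0.0274813  -0.81884443 -1.34120404]
(array([0.    , 0.0029, 0.0642]), array([-0.07,  0.01,  0.16]))
```

View pics/w3.png

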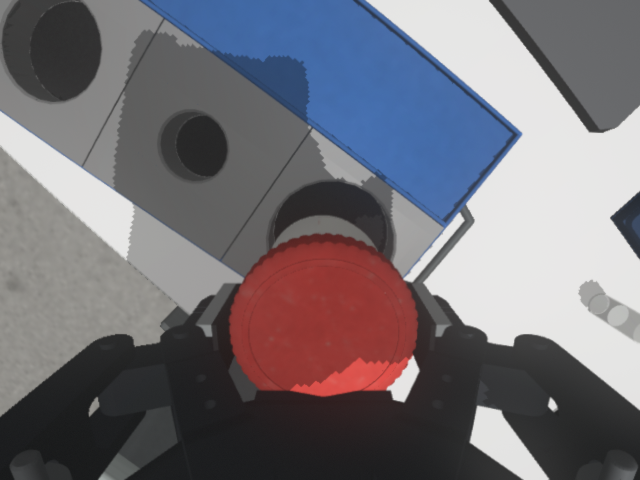

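The jar sits level between the fingers (lid at 323,318) and the large well is behind it (332,225). Compare the predicted rims with the small well rim seen at (194,146) and the medium one at (52,50).

```bash
python3 - <<'E'
from h import *
i=eyes.camera_info("wrist")
for p in [(476.6,155.3,34),(460.4,258.8,34),(443.3,362.4,34)]: print(proj(i,np.array(p)))
print(hit(i,(194,146),34),hit(i,(52,50),34))
# rim ends of large well visible: left (270,240) right (395,240), top (332,180)
for p in [(270,240),(395,240),(332,180)]: q=hit(i,p,34);print(q,np.linalg.norm(q[:2]-[476.6,155.3]))
E
```

```text
[327.92521692 243.23244546]
[189.63874643 145.51176833]
[44.2369527 44.3604464]
[462.1 256.7  34. ] [444.1 356.6  34. ]
[451.6 183.2  34. ] 37.46211419554426
[508.8 126.3  34. ] 43.33405127610388
[507.  182.4  34. ] 40.725544809124386
```

Request:
jog_arm(commands=[[0, 0.0048, 0.01, 0, 0, 0, 0], [0, 0, 0.014, 0, 0, 0, 0], [0, 0, 0.014, 0, 0, 0, 0], [0, 0, 0.012, 0, 0, 0, 0], [0, 0, 0.007, 0, 0, 0, 0], [0, 0, 0.003, 0, 0, 0, 0], [0, 0, 0.002, 0, 0, 0, 0], [0, 0, 0, 0, 0, 0, 0]])

```text
clock: 6.47
tool_pos: [478.8, 152.2, 53.0]
eef_rot: [3.142, 0.0, 0.785]
contact_force: [0.1, 0.1, -0.2]
grip_width: 66.1
finger_force: 33.9
```

Request:
jog_arm(commands=[[0, 0, 0.002, 0, 0, 0, 0], [0, 0, 0, 0, 0, 0, 0]])

```text
clock: 6.63
tool_pos: [479.0, 152.3, 51.3]
eef_rot: [3.141, -0.0, 0.785]
contact_force: [0.7, 0.7, -0.7]
grip_width: 66.2
finger_force: 33.9
```

```bash
python3 - <<'E'
from h import *
s=env.observe();print(s['tool_pos'],s['contact_force'],s['eef_rot'])
E
```

```text
[478.9556277  152.33201336  51.33011617] [ 0.70086403  0.72206223 -0.72295345] [ 3.14103324e+00 -4.56645081e-04  7.84954787e-01]
```

Request:
jog_arm(commands=[[0, 0, 0.001, 0, 0, 0, 0], [0, 0, 0, 0, 0, 0, 0]])

```text
clock: 6.8
tool_pos: [479.2, 152.6, 50.7]
eef_rot: [3.141, -0.001, 0.785]
contact_force: [-0.6, -0.5, 1.5]
grip_width: 65.6
finger_force: 34.1
```

Request:
jog_arm(commands=[[0, 0, 0.001, 0, 0, 0, 0], [0, 0, 0, 0, 0, 0, 0]])

```text
clock: 6.97
tool_pos: [479.5, 152.9, 50.6]
eef_rot: [3.14, -0.001, 0.785]
contact_force: [-4.7, -1.3, 15.0]
grip_width: 66.3
finger_force: 35.2
```

On the floor. Release, rise and head for the bottle.

Request:
jog_arm(commands=[[0, 0, -0.001, 0, 0, 0, 0], [0, 0, 0, 0, 0, 0, 0.6], [0, 0, 0, 0, 0, 0, 1], [0, 0, 0, 0, 0, 0, 1], [0, 0, -0.01, 0, 0, 0, 1], [0, 0, -0.025, 0, 0, 0, 1], [0, 0, -0.035, 0, 0, 0, 1], [0, 0, -0.035, 0, 0, 0, 1], [0, 0, -0.02, 0, 0, 0, 1], [0, 0, 0, 0, 0, 0, 1]])

```text
clock: 7.8
tool_pos: [480.7, 153.5, 180.2]
eef_rot: [3.137, -0.006, 0.785]
contact_force: [0.6, -0.3, -0.6]
grip_width: 85.5
finger_force: 0.0
```

```bash
python3 - <<'E'
from h import *
im=eyes.get_image("wrist");cv2.imwrite("pics/w4.png",im[:,:,::-1])
s=env.observe();print(s['tool_pos'],s['grip_width'],s['contact_force']);print(deltas(594.5,-203.5,145,np.radians(45)))
i=eyes.camera_info("wrist");print(proj(i,np.array([478,154,83.])),proj(i,np.array([478,154,34.])))
E
```

```text
[479.88483309 152.82482305 177.74143384] 85.61490401507513 [ 0.53346973 -0.85101361 -0.86692335]
(array([-0.1709,  0.333 ,  0.0332]), array([ 0.17, -0.19, -0.03]))
[319.78891716 238.68214685] [320.17888892 222.87698375]
```

View pics/w4.png

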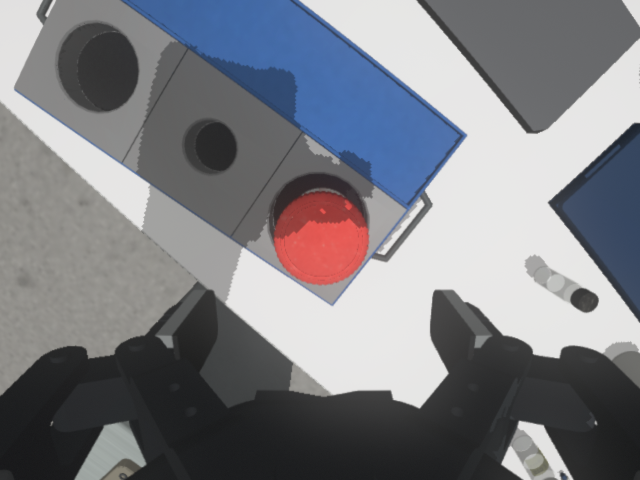

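The jar stands in the large well; its lid at (321,238) is where a seated jar projects. Now over to the bottle.

Request:
jog_arm(commands=[[-0.0143, 0.0278, 0.0028, 0, 0, 0, 1], [-0.0143, 0.0278, 0.0028, 0, 0, 0, 1], [-0.0143, 0.0278, 0.0028, 0, 0, 0, 1], [-0.0143, 0.0278, 0.0028, 0, 0, 0, 1], [-0.0143, 0.0278, 0.0028, 0, 0, 0, 1], [-0.0143, 0.0278, 0.0028, 0, 0, 0, 1], [-0.0143, 0.0278, 0.0028, 0, 0, 0, 1], [-0.0143, 0.0278, 0.0028, 0, 0, 0, 1], [-0.0143, 0.0278, 0.0028, 0, 0, 0, 1], [-0.0143, 0.0278, 0.0028, 0, 0, 0, 1]])

```text
clock: 8.68
tool_pos: [573.6, -146.8, 145.9]
eef_rot: [-3.14, 0.001, 0.785]
contact_force: [-0.4, 0.3, 0.8]
grip_width: 85.5
finger_force: 0.0
```

Request:
jog_arm(commands=[[-0.0143, 0.0278, 0.0028, 0, 0, 0, 1], [-0.0137, 0.0275, 0.0026, 0, 0, 0, 1], [0, 0, 0, 0, 0, 0, 1], [0, 0, 0, 0, 0, 0, 1]])

```text
clock: 9.02
tool_pos: [592.5, -206.1, 139.9]
eef_rot: [-3.139, 0.001, 0.782]
contact_force: [0.7, 0.3, 0.5]
grip_width: 85.4
finger_force: 0.0
```

```bash
python3 - <<'E'
from h import *
i=eyes.camera_info("wrist");im=eyes.get_image("wrist");cv2.imwrite("pics/w5.png",im[:,:,::-1])
s=env.observe();print(s['tool_pos'],s['eef_rot']);print(deltas(594.5,-203.5,32,np.radians(45)))
print(proj(i,np.array([594.5,-203.5,84.])),proj(i,np.array([594.5,-203.5,0.])))
E
```

```text
[ 592.73800196 -204.1937185   140.46724516] [-3.13937393e+00  2.65717970e-04  7.84442097e-01]
(array([0.0018, 0.001 , 0.1085]), array([-0.13,  0.02, -0.05]))
[322.83694751 249.60738474] [323.22977516 218.55440703]
```

View pics/w5.png

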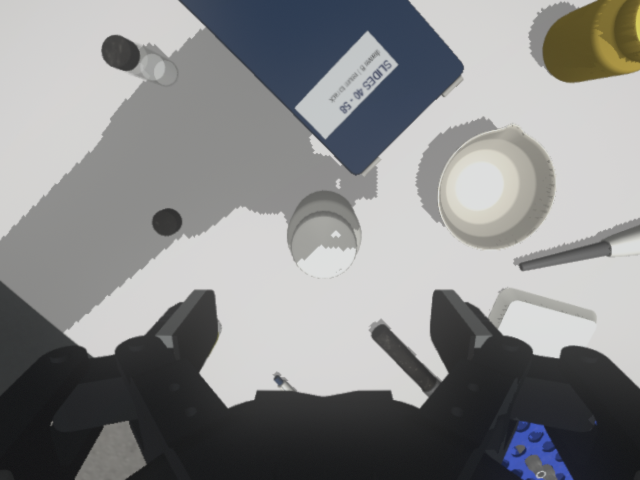

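The bottle cap is at (325,243) versus a prediction of (323,250), so aim about 3 mm further along tool x. The slide box (350,170) is clear of the fingers.

Request:
jog_arm(commands=[[0.0046, 0.002, 0.015, 0, 0, 0, 1], [0, 0, 0.03, 0, 0, 0, 1], [0, 0, 0.03, 0, 0, 0, 1], [0, 0, 0.02, 0, 0, 0, 1], [0, 0, 0.0155, 0, 0, 0, 1], [0, 0, 0, 0, 0, 0, 1], [0, 0, 0, 0, 0, 0, 0.5], [0, 0, 0, 0, 0, 0, 0.2], [0, 0, 0, 0, 0, 0, 0], [0, 0, 0, 0, 0, 0, -0.2]])

```text
clock: 9.9
tool_pos: [599.0, -202.3, 32.9]
eef_rot: [3.14, -0.001, 0.785]
contact_force: [0.0, 1.1, 3.0]
grip_width: 47.6
finger_force: 30.5
```

Request:
jog_arm(commands=[[0, 0, 0, 0, 0, 0, -0.3], [0, 0, 0, 0, 0, 0, -0.3], [0, 0, 0, 0, 0, 0, -0.3], [0, 0, 0, 0, 0, 0, -0.3]])

```text
clock: 10.23
tool_pos: [598.9, -202.3, 32.8]
eef_rot: [3.14, -0.001, 0.785]
contact_force: [-2.1, 2.4, 7.4]
grip_width: 47.4
finger_force: 30.8
```

Request:
jog_arm(commands=[[0, 0, -0.004, 0, 0, 0, -0.3], [0, 0, -0.01, 0, 0, 0, -0.3], [0, 0, -0.02, 0, 0, 0, -0.3], [0, 0, -0.025, 0, 0, 0, -0.3], [0, 0, -0.025, 0, 0, 0, -0.3], [0, 0, -0.02, 0, 0, 0, -0.3], [0, 0, -0.006, 0, 0, 0, -0.3], [0, 0, 0, 0, 0, 0, -0.3]])

```text
clock: 10.9
tool_pos: [599.0, -202.8, 143.6]
eef_rot: [3.138, -0.001, 0.785]
contact_force: [0.1, -0.2, -0.8]
grip_width: 46.9
finger_force: 31.1
```

```bash
python3 - <<'E'
from h import *
s=env.observe();print(s['tool_pos'],s['grip_width'],s['contact_force']);print(deltas(443.7,360,145,np.radians(45)))
E
```

```text
[ 598.99400788 -202.76354642  143.59657661] 46.932629323214364 [ 0.05816162 -0.24697779 -0.79972843]
(array([ 0.2879, -0.5079, -0.0028]), array([ 0.2 , -0.08, -0.03]))
```

Request:
jog_arm(commands=[[0.0072, -0.0127, 0, 0, 0, 0, -0.3], [0.0144, -0.0254, 0, 0, 0, 0, -0.3], [0.0144, -0.0254, 0, 0, 0, 0, -0.3], [0.0144, -0.0254, 0, 0, 0, 0, -0.3], [0.0144, -0.0254, 0, 0, 0, 0, -0.3], [0.0144, -0.0254, 0, 0, 0, 0, -0.3], [0.0144, -0.0254, 0, 0, 0, 0, -0.3], [0.0144, -0.0254, 0, 0, 0, 0, -0.3], [0.0144, -0.0254, 0, 0, 0, 0, -0.3], [0.0144, -0.0254, 0, 0, 0, 0, -0.3]])

```text
clock: 11.73
tool_pos: [522.1, 66.6, 139.6]
eef_rot: [-3.14, 0.002, 0.785]
contact_force: [0.7, 0.4, -0.5]
grip_width: 47.0
finger_force: 31.1
```

Request:
jog_arm(commands=[[0.0144, -0.0254, 0, 0, 0, 0, -0.3], [0.0144, -0.0254, 0, 0, 0, 0, -0.3], [0.0144, -0.0254, 0, 0, 0, 0, -0.3], [0.0144, -0.0254, 0, 0, 0, 0, -0.3], [0.0144, -0.0254, 0, 0, 0, 0, -0.3], [0.0144, -0.0254, 0, 0, 0, 0, -0.3], [0.0144, -0.0254, 0, 0, 0, 0, -0.3], [0.0144, -0.0254, 0, 0, 0, 0, -0.3], [0.0144, -0.0254, 0, 0, 0, 0, -0.3], [0.0072, -0.0127, 0, 0, 0, 0, -0.3]])

```text
clock: 12.57
tool_pos: [446.8, 335.8, 139.8]
eef_rot: [-3.139, 0.001, 0.789]
contact_force: [0.0, -0.5, -0.1]
grip_width: 47.1
finger_force: 31.1
```

Request:
jog_arm(commands=[[0, 0, 0, 0, 0, 0, -0.3], [0, 0, 0, 0, 0, 0, -0.3]])

```text
clock: 12.73
tool_pos: [448.7, 332.7, 139.8]
eef_rot: [-3.141, 0.002, 0.788]
contact_force: [-0.4, -0.4, -1.9]
grip_width: 47.4
finger_force: 31.1
```

```bash
python3 - <<'E'
from h import *
i=eyes.camera_info("wrist");im=eyes.get_image("wrist");cv2.imwrite("pics/w6.png",im[:,:,::-1])
s=env.observe();print(s['tool_pos'],s['eef_rot'],s['grip_width']);print(deltas(443.7,360,42,np.radians(45)))
for p in [(478,154,34),(461.2,257.8,34),(443.7,360,34)]: print(proj(i,np.array(p)))
E
```

```text
[449.56696868 331.63227089 139.93726137] [-3.14147405e+00  2.17807516e-03  7.85623748e-01] 47.37096254306522
(array([ 0.0161, -0.0242,  0.0979]), array([-0.01,  0.12,  0.01]))
[504.77262494 359.63838396]
[406.03709908 290.31176239]
[291.15618187 211.33763208]
```

View pics/w6.png

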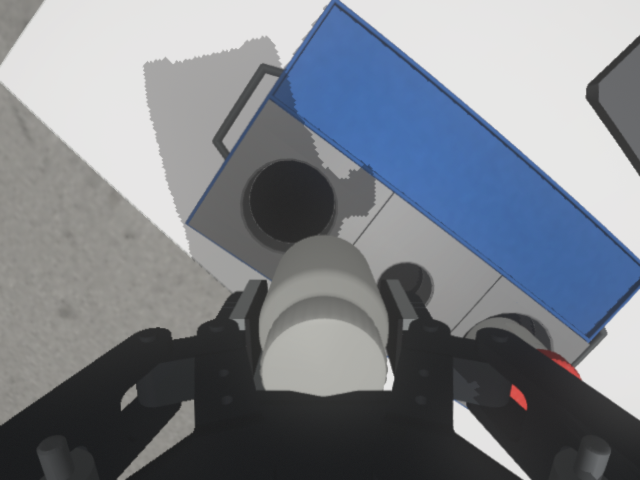

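The medium well rim is at (289,206), predicted (291,211): within about 3 mm. Shift and lower.

Request:
jog_arm(commands=[[0.006, -0.009, 0, 0, 0, 0, -0.3], [0.009, -0.012, 0, 0, 0, 0, -0.3], [0.003, -0.0038, 0, 0, 0, 0, -0.3], [0, 0, 0.01, 0, 0, 0, -0.3], [0, 0, 0.02, 0, 0, 0, -0.3], [0, 0, 0.02, 0, 0, 0, -0.3], [0, 0, 0.02, 0, 0, 0, -0.3], [0, 0, 0.015, 0, 0, 0, -0.3], [0, 0, 0.005, 0, 0, 0, -0.3], [0, 0, 0, 0, 0, 0, -0.3]])

```text
clock: 13.62
tool_pos: [445.1, 361.5, 49.7]
eef_rot: [-3.141, 0.003, 0.785]
contact_force: [0.2, -0.1, -1.5]
grip_width: 47.3
finger_force: 31.1
```

Request:
jog_arm(commands=[[0, 0, 0.003, 0, 0, 0, -0.3], [0, 0, 0, 0, 0, 0, -0.3]])

```text
clock: 13.78
tool_pos: [446.0, 362.8, 48.7]
eef_rot: [3.141, -0.001, 0.785]
contact_force: [0.1, -1.2, -0.5]
grip_width: 47.0
finger_force: 31.1
```

Request:
jog_arm(commands=[[0, 0, 0.003, 0, 0, 0, -0.3], [0, 0, 0.001, 0, 0, 0, -0.3], [0, 0, 0, 0, 0, 0, -0.3]])

```text
clock: 14.03
tool_pos: [445.7, 362.6, 44.3]
eef_rot: [3.141, -0.0, 0.785]
contact_force: [0.3, -0.1, -0.7]
grip_width: 47.2
finger_force: 31.1
```

Request:
jog_arm(commands=[[0, 0, 0.001, 0, 0, 0, -0.3], [0, 0, 0, 0, 0, 0, -0.3]])

```text
clock: 14.2
tool_pos: [445.7, 362.6, 43.2]
eef_rot: [3.141, -0.0, 0.785]
contact_force: [-0.6, 0.2, -1.0]
grip_width: 47.3
finger_force: 31.1
```

Request:
jog_arm(commands=[[0, 0, 0.001, 0, 0, 0, -0.3], [0, 0, 0, 0, 0, 0, -0.3]])

```text
clock: 14.37
tool_pos: [445.6, 362.5, 42.1]
eef_rot: [3.141, 0.0, 0.785]
contact_force: [-0.3, 0.0, -1.6]
grip_width: 47.0
finger_force: 31.1
```

Request:
jog_arm(commands=[[0, 0, 0.001, 0, 0, 0, -0.3], [0, 0, 0, 0, 0, 0, -0.3]])

```text
clock: 14.53
tool_pos: [445.8, 362.8, 41.8]
eef_rot: [3.141, -0.0, 0.785]
contact_force: [-1.9, -1.1, 6.5]
grip_width: 47.4
finger_force: 31.7
```

Request:
jog_arm(commands=[[0, 0, 0.0005, 0, 0, 0, -0.3], [0, 0, 0, 0, 0, 0, -0.3]])

```text
clock: 14.7
tool_pos: [445.8, 362.9, 41.8]
eef_rot: [3.141, -0.001, 0.785]
contact_force: [-3.0, -3.0, 11.1]
grip_width: 47.2
finger_force: 32.1
```

Request:
jog_arm(commands=[[0, 0, -0.0008, 0, 0, 0, -0.3], [0, 0, 0, 0, 0, 0, 0.3], [0, 0, 0, 0, 0, 0, 0.8], [0, 0, 0, 0, 0, 0, 0.8], [0, 0, -0.01, 0, 0, 0, 0.8], [0, 0, -0.025, 0, 0, 0, 0.8], [0, 0, -0.035, 0, 0, 0, 0.8], [0, 0, -0.035, 0, 0, 0, 0.8], [0, 0, -0.015, 0, 0, 0, 0.8], [0, 0, 0, 0, 0, 0, 0.8]])

```text
clock: 15.53
tool_pos: [446.8, 364.4, 166.3]
eef_rot: [3.14, -0.006, 0.785]
contact_force: [0.5, 0.2, -0.2]
grip_width: 76.9
finger_force: 0.0
```

```bash
python3 - <<'E'
from h import *
i=eyes.camera_info("wrist");im=eyes.get_image("wrist");cv2.imwrite("pics/w7.png",im[:,:,::-1])
s=env.observe();print(s['tool_pos'],s['eef_rot'],s['grip_width']);print(deltas(452.5,-200,150,np.radians(45)))
print(proj(i,np.array([446,363,93])))
E
```

```text
[446.32882896 363.38165747 163.83596475] [ 3.14058001 -0.00362208  0.78495658] 77.04498689572563
(array([-0.3939,  0.4029,  0.0128]), array([ 0.06, -0.21, -0.03]))
[323.81363284 249.58515362]
```

View pics/w7.png

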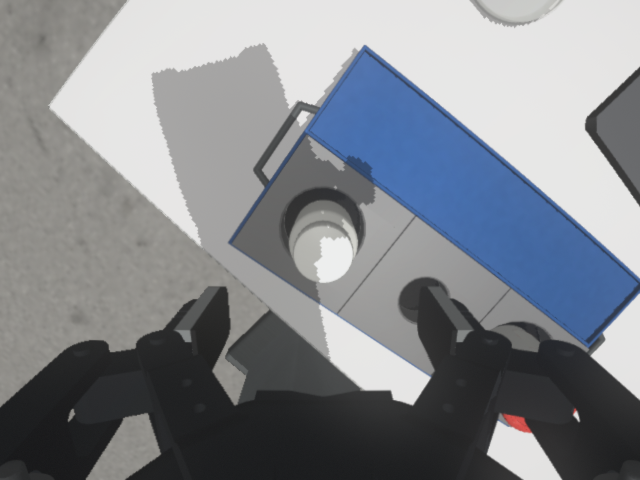

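The bottle stands in the medium well (324,245), upright and clear of the rim. On to the wide vial.

Request:
jog_arm(commands=[[-0.011, 0.0112, 0, 0, 0, 0, 0.8], [-0.0219, 0.0224, 0.0008, 0, 0, 0, 0.8], [-0.0219, 0.0224, 0.0008, 0, 0, 0, 0.8], [-0.0219, 0.0224, 0.0008, 0, 0, 0, 0.8], [-0.0219, 0.0224, 0.0008, 0, 0, 0, 0.8], [-0.0219, 0.0224, 0.0008, 0, 0, 0, 0.8], [-0.0219, 0.0224, 0.0008, 0, 0, 0, 0.8], [-0.0219, 0.0224, 0.0008, 0, 0, 0, 0.8], [-0.0219, 0.0224, 0.0008, 0, 0, 0, 0.8], [-0.0219, 0.0224, 0.0008, 0, 0, 0, 0.8]])

```text
clock: 16.42
tool_pos: [447.9, 63.1, 153.5]
eef_rot: [-3.141, 0.001, 0.785]
contact_force: [1.2, -0.1, 0.3]
grip_width: 76.8
finger_force: 0.0
```

Request:
jog_arm(commands=[[-0.0219, 0.0224, 0.0008, 0, 0, 0, 0.8], [-0.0219, 0.0224, 0.0008, 0, 0, 0, 0.8], [-0.0219, 0.0224, 0.0008, 0, 0, 0, 0.8], [-0.0219, 0.0224, 0.0008, 0, 0, 0, 0.8], [-0.0219, 0.0224, 0.0008, 0, 0, 0, 0.8], [-0.0219, 0.0224, 0.0008, 0, 0, 0, 0.8], [-0.0219, 0.0224, 0.0008, 0, 0, 0, 0.8], [-0.0219, 0.0224, 0, 0, 0, 0, 0.8], [-0.0109, 0.0112, 0, 0, 0, 0, 0.8], [0, 0, 0, 0, 0, 0, 0.8]])

```text
clock: 17.25
tool_pos: [450.2, -205.2, 147.4]
eef_rot: [-3.14, 0.001, 0.779]
contact_force: [-0.1, -0.4, -0.2]
grip_width: 76.7
finger_force: 0.0
```

```bash
cat > v.py <<'E'
from h import *
i=eyes.camera_info("wrist");im=eyes.get_image("wrist");cv2.imwrite("pics/w8.png",im[:,:,::-1])
s=env.observe();print(s['tool_pos'],s['eef_rot'],s['grip_width']);print(deltas(452.5,-200,32,np.radians(45)))
print(proj(i,np.array([452.5,-200,69])),proj(i,np.array([452.5,-200,0])),[(d['box'],d['p']) for d in spot_in("wrist","wide_vial")])
E
python3 v.py
```

```text
[ 450.66178379 -202.70092869  147.4903805 ] [-3.13947910e+00  5.26617483e-04  7.81665013e-01] 77.1604852080807
(array([ 0.0033, -0.0004,  0.1155]), array([-0.12,  0.03, -0.21]))
[320.32966843 236.17291746] [321.14764111 214.25501121] [([304.2, 199.1, 35.0, 54.3], 0.82)]
```

View pics/w8.png

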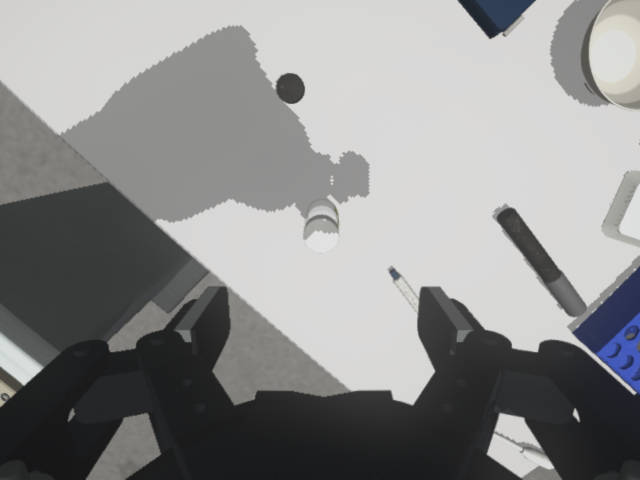

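The wide vial's white cap is at (322,236), predicted (320,236). The pen tip (393,268) is outside the fingers' path. Descend and grip.

Request:
jog_arm(commands=[[0.0033, 0.0008, 0.015, 0, 0, 0, 0.6], [0, 0, 0.03, 0, 0, 0, 0.6], [0, 0, 0.03, 0, 0, 0, 0.6], [0, 0, 0.025, 0, 0, 0, 0.6], [0, 0, 0.0175, 0, 0, 0, 0.6], [0, 0, 0, 0, 0, 0, 0.5], [0, 0, 0, 0, 0, 0, 0.2], [0, 0, 0, 0, 0, 0, 0], [0, 0, 0, 0, 0, 0, -0.2], [0, 0, 0, 0, 0, 0, -0.35]], squeeze=25)

```text
clock: 18.18
tool_pos: [455.5, -199.7, 32.5]
eef_rot: [3.139, -0.0, 0.785]
contact_force: [-0.7, 0.3, -0.2]
grip_width: 28.0
finger_force: 0.0
```

Request:
jog_arm(commands=[[0, 0, 0, 0, 0, 0, -0.5], [0, 0, 0, 0, 0, 0, -0.7], [0, 0, 0, 0, 0, 0, -0.8], [0, 0, 0, 0, 0, 0, -0.8], [0, 0, 0, 0, 0, 0, -0.8]])

```text
clock: 18.6
tool_pos: [455.3, -199.7, 32.4]
eef_rot: [3.14, -0.0, 0.785]
contact_force: [-0.9, 2.3, 6.6]
grip_width: 23.8
finger_force: 24.6
```

Request:
jog_arm(commands=[[0, 0, -0.004, 0, 0, 0, -0.8], [0, 0, -0.01, 0, 0, 0, -0.8], [0, 0, -0.02, 0, 0, 0, -0.8], [0, 0, -0.025, 0, 0, 0, -0.8], [0, 0, -0.025, 0, 0, 0, -0.8], [0, 0, -0.02, 0, 0, 0, -0.8], [0, 0, -0.006, 0, 0, 0, -0.8], [0, 0, 0, 0, 0, 0, -0.8]])

```text
clock: 19.27
tool_pos: [455.7, -200.0, 143.5]
eef_rot: [3.138, -0.001, 0.785]
contact_force: [0.6, -0.2, -0.8]
grip_width: 23.7
finger_force: 24.7
```

```bash
python3 - <<'E'
from h import *
s=env.observe();print(s['tool_pos'],s['grip_width'],s['contact_force']);print(deltas(462.5,257.7,143,np.radians(45)))
E
```

```text
[ 455.69401447 -199.98701268  143.53685727] 23.692233338837937 [ 0.56727544 -0.15549481 -0.75614576]
(array([ 0.3283, -0.319 , -0.0004]), array([ 0.22, -0.05, -0.03]))
```

Request:
jog_arm(commands=[[0.0091, -0.0089, 0, 0, 0, 0, -0.8], [0.0182, -0.0177, 0, 0, 0, 0, -0.8], [0.0182, -0.0177, 0, 0, 0, 0, -0.8], [0.0182, -0.0177, 0, 0, 0, 0, -0.8], [0.0182, -0.0177, 0, 0, 0, 0, -0.8], [0.0182, -0.0177, 0, 0, 0, 0, -0.8], [0.0182, -0.0177, 0, 0, 0, 0, -0.8], [0.0182, -0.0177, 0, 0, 0, 0, -0.8], [0.0182, -0.0177, 0, 0, 0, 0, -0.8], [0.0182, -0.0177, 0, 0, 0, 0, -0.8]])

```text
clock: 20.1
tool_pos: [456.7, 43.6, 140.0]
eef_rot: [-3.14, 0.001, 0.786]
contact_force: [-0.1, -0.6, -0.7]
grip_width: 23.9
finger_force: 24.7
```

Request:
jog_arm(commands=[[0.0182, -0.0177, 0, 0, 0, 0, -0.8], [0.0182, -0.0177, 0, 0, 0, 0, -0.8], [0.0182, -0.0177, 0, 0, 0, 0, -0.8], [0.0182, -0.0177, 0, 0, 0, 0, -0.8], [0.0182, -0.0177, 0, 0, 0, 0, -0.8], [0.0182, -0.0177, 0, 0, 0, 0, -0.8], [0.0182, -0.0177, 0, 0, 0, 0, -0.8], [0.0182, -0.0177, 0, 0, 0, 0, -0.8], [0.0091, -0.0089, 0, 0, 0, 0, -0.8], [0, 0, 0, 0, 0, 0, -0.8]])

```text
clock: 20.93
tool_pos: [458.7, 261.3, 140.0]
eef_rot: [-3.139, 0.001, 0.79]
contact_force: [-0.6, 0.1, 0.3]
grip_width: 23.6
finger_force: 24.7
```

Request:
jog_arm(commands=[[0, 0, 0, 0, 0, 0, -0.8], [0, 0, 0, 0, 0, 0, -0.8], [0, 0, 0, 0, 0, 0, -0.8]])

```text
clock: 21.18
tool_pos: [461.0, 256.3, 140.7]
eef_rot: [3.141, 0.001, 0.784]
contact_force: [0.9, -0.7, 0.1]
grip_width: 23.6
finger_force: 24.7
```

```bash
python3 - <<'E'
from h import *
i=eyes.camera_info("wrist");im=eyes.get_image("wrist");cv2.imwrite("pics/w9.png",im[:,:,::-1])
s=env.observe();print(s['tool_pos'],s['eef_rot'],s['grip_width']);print(deltas(462.5,257.7,42,np.radians(45)))
print(proj(i,np.array([462.5,257.7,34])),[(d['xy'],d['p']) for d in landmark_of("wrist","insert_small")])
E
```

```text
[461.14629033 256.3550058  140.86095235] [3.14114579e+00 8.05188666e-04 7.83626917e-01] 23.58418265306596
(array([ 0.002 , -0.    ,  0.0989]), array([ 0.03,  0.05, -0.1 ]))
[323.49727546 230.17010127] [([319.6, 221.5], 0.6), ([426.0, 295.8], 0.3)]
```

Request:
jog_arm(commands=[[0.002, 0, 0, 0, 0, 0, -0.8], [0, 0, 0.01, 0, 0, 0, -0.8], [0, 0, 0.02, 0, 0, 0, -0.8], [0, 0, 0.02, 0, 0, 0, -0.8], [0, 0, 0.02, 0, 0, 0, -0.8], [0, 0, 0.015, 0, 0, 0, -0.8], [0, 0, 0.006, 0, 0, 0, -0.8], [0, 0, 0.002, 0, 0, 0, -0.8], [0, 0, 0, 0, 0, 0, -0.8]])

```text
clock: 22.03
tool_pos: [462.4, 258.9, 48.0]
eef_rot: [-3.141, 0.0, 0.785]
contact_force: [0.4, -0.2, -1.0]
grip_width: 23.6
finger_force: 24.6
```

Request:
jog_arm(commands=[[0, 0, 0.002, 0, 0, 0, -0.8], [0, 0, 0.001, 0, 0, 0, -0.8], [0, 0, 0, 0, 0, 0, -0.8]])

```text
clock: 22.28
tool_pos: [462.9, 259.0, 45.7]
eef_rot: [3.141, -0.001, 0.785]
contact_force: [0.9, -0.1, -0.3]
grip_width: 23.5
finger_force: 24.7
```

Request:
jog_arm(commands=[[0, 0, 0.002, 0, 0, 0, -0.8], [0, 0, 0.001, 0, 0, 0, -0.8], [0, 0, 0, 0, 0, 0, -0.8]])

```text
clock: 22.53
tool_pos: [462.5, 258.8, 42.1]
eef_rot: [3.141, 0.0, 0.785]
contact_force: [-0.2, -0.1, 0.6]
grip_width: 23.8
finger_force: 24.7
```

Request:
jog_arm(commands=[[0, 0, 0.001, 0, 0, 0, -0.8], [0, 0, 0, 0, 0, 0, -0.8]])

```text
clock: 22.7
tool_pos: [462.7, 259.1, 41.5]
eef_rot: [3.141, -0.0, 0.785]
contact_force: [-0.2, -0.1, 3.2]
grip_width: 23.5
finger_force: 24.8
```

Request:
jog_arm(commands=[[0, 0, 0, 0, 0, 0, -0.35], [0, 0, 0, 0, 0, 0, -0.1], [0, 0, 0, 0, 0, 0, 0.1], [0, 0, 0, 0, 0, 0, 0.1], [0, 0, -0.01, 0, 0, 0, 0.1], [0, 0, -0.02, 0, 0, 0, 0.1], [0, 0, -0.03, 0, 0, 0, 0.1], [0, 0, -0.03, 0, 0, 0, 0.1], [0, 0, -0.02, 0, 0, 0, 0.1], [0, 0, 0, 0, 0, 0, 0.1]])

```text
clock: 23.53
tool_pos: [464.3, 260.5, 156.2]
eef_rot: [3.139, -0.006, 0.785]
contact_force: [0.2, 0.4, 0.1]
grip_width: 47.3
finger_force: 0.0
```

```bash
python3 - <<'E'
from h import *
im=eyes.get_image("top");cv2.imwrite("pics/t2.png",im[:,:,::-1])
i=eyes.camera_info("wrist");im=eyes.get_image("wrist");cv2.imwrite("pics/w10.png",im[:,:,::-1])
s=env.observe();print(s['tool_pos'],s['eef_rot'],s['grip_width']);
# axes at yaw 87.2
T=R.from_euler('xyz',[np.pi,0,np.radians(87.2)]);print(T.inv().apply(np.array([555,-361,100])-s['tool_pos']))
print(proj(i,np.array([462.5,258,78])),[(d['box'],d['p']) for d in spot_in("wrist","wide_vial")])
E
```

```text
[462.93947156 259.02920871 152.24083757] [ 3.14033757e+00 -1.49913048e-03  7.84882401e-01] 47.23413305372134
[-614.79184337  122.23890492   52.24083757]
[323.79544303 248.79574233] [([304.7, 207.6, 36.0, 61.2], 0.72), ([226.5, 135.7, 188.1, 181.6], 0.25)]
```

View pics/w10.png

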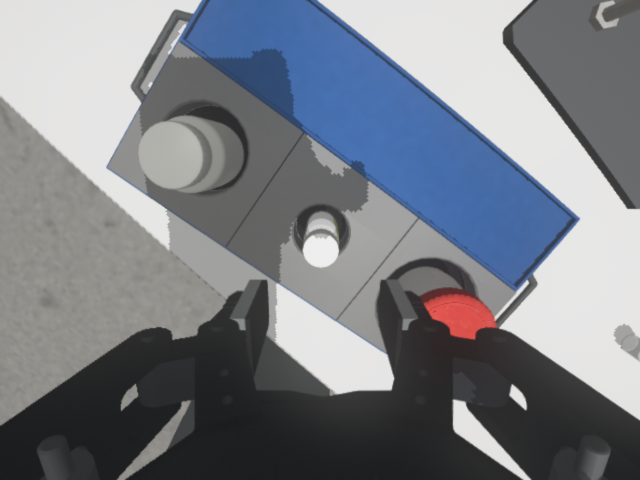

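All three stand in their wells; the vial is at (321,240) in the small well. Turn to the marker's yaw (87.2°) and go over it.

Request:
jog_arm(commands=[[0, 0, 0, 0, 0, -7.03, 0.1], [0, 0, 0, 0, 0, -7.03, 0.1], [0, 0, 0, 0, 0, -7.03, 0.1], [0, 0, 0, 0, 0, -7.03, 0.1], [0, 0, 0, 0, 0, -7.03, 0.1], [0, 0, 0, 0, 0, -7.03, 0.1], [-0.0154, 0.003, 0, 0, 0, 0, 0.1], [-0.0307, 0.0061, 0.0026, 0, 0, 0, 0.1], [-0.0307, 0.0061, 0.0026, 0, 0, 0, 0.1], [-0.0307, 0.0061, 0.0026, 0, 0, 0, 0.1]])

```text
clock: 24.52
tool_pos: [477.7, 149.2, 142.2]
eef_rot: [-3.14, 0.0, 1.522]
contact_force: [0.5, 0.1, -0.9]
grip_width: 47.1
finger_force: 0.0
```

Request:
jog_arm(commands=[[-0.0307, 0.0061, 0.0026, 0, 0, 0, 0.1], [-0.0307, 0.0061, 0.0026, 0, 0, 0, 0.1], [-0.0307, 0.0061, 0.0026, 0, 0, 0, 0.1], [-0.0307, 0.0061, 0.0026, 0, 0, 0, 0.1], [-0.0307, 0.0061, 0.0026, 0, 0, 0, 0.1], [-0.0307, 0.0061, 0.0026, 0, 0, 0, 0.1], [-0.0307, 0.0061, 0.0026, 0, 0, 0, 0.1], [-0.0307, 0.0061, 0.0026, 0, 0, 0, 0.1], [-0.0307, 0.0061, 0.0026, 0, 0, 0, 0.1], [-0.0307, 0.0061, 0.0026, 0, 0, 0, 0.1]])

```text
clock: 25.35
tool_pos: [523.3, -160.6, 116.1]
eef_rot: [-3.14, -0.001, 1.521]
contact_force: [0.5, 0.7, 0.7]
grip_width: 46.9
finger_force: 0.0
```

Request:
jog_arm(commands=[[-0.0307, 0.0061, 0.0026, 0, 0, 0, 0.1], [-0.0307, 0.0061, 0.0026, 0, 0, 0, 0.1], [-0.0307, 0.0061, 0.0026, 0, 0, 0, 0.1], [-0.0307, 0.0061, 0.0026, 0, 0, 0, 0.1], [-0.0307, 0.0061, 0.0026, 0, 0, 0, 0.1], [-0.0307, 0.0061, 0.0026, 0, 0, 0, 0.1], [-0.0154, 0.003, 0, 0, 0, 0, 0.1], [0, 0, 0, 0, 0, 0, 0.1], [0, 0, 0, 0, 0, 0, 0.1]])

```text
clock: 26.1
tool_pos: [553.1, -360.6, 100.1]
eef_rot: [-3.14, -0.002, 1.52]
contact_force: [-0.0, 0.4, -0.1]
grip_width: 47.0
finger_force: 0.0
```

```bash
python3 - <<'E'
from h import *
i=eyes.camera_info("wrist");im=eyes.get_image("wrist");cv2.imwrite("pics/w11.png",im[:,:,::-1])
s=env.observe();print(s['tool_pos'],s['eef_rot'],s['grip_width'],s['q'])
print(deltas(555,-361,2,np.radians(87.2)))
print(proj(i,np.array([555,-361,9.])),proj(i,np.array([558.1,-299.4,9.])),proj(i,np.array([552.1,-422.1,9.])))
g=im.max(axis=2);m=(g<75).astype('uint8');m[275:]=0
n,l,st,c=cv2.connectedComponentsWithStats(m)
print([(st[k].tolist(),c[k].round().tolist()) for k in range(1,n) if st[k][4]>300])
print([(np.round(d['box']),round(d['p'],2)) for d in spot_in("wrist","marker_mid")],[(np.round(d['xy']),round(d['p'],2)) for d in landmark_of("wrist","marker_mid")])
E
```

```text
[ 553.51024405 -359.26206164  100.59917612] [-3.14016596e+00 -1.85785213e-03  1.52182034e+00] 47.00502442777258 [ 1.01375162  0.61031964 -0.71474112  1.47628991  0.41159159  1.21113353
  0.19337104]
(array([-0.0018,  0.0017,  0.0986]), array([-0.08, -0.11, -0.01]))
[327.42230926 239.94295306] [327.61074289 146.00657338] [327.47072079 321.68539725]
[([0, 11, 10, 66, 355], [3.0, 53.0]), ([318, 153, 24, 111, 2448], [329.0, 206.0])]
[(array([316., 152.,  26., 174.]), 0.89)] [(array([328., 242.]), 0.73)]
```

The marker sits at (329,240) in the wrist picture (box 316–342 × 152–326, upright in the image), where predicted. Descend.

Request:
jog_arm(commands=[[-0.0018, 0.0025, 0.02, 0, 0, 0, 0.1], [0, 0, 0.03, 0, 0, 0, 0.1], [0, 0, 0.025, 0, 0, 0, 0.1], [0, 0, 0.012, 0, 0, 0, 0.1], [0, 0, 0.004, 0, 0, 0, 0.1], [0, 0, 0, 0, 0, 0, 0.1], [0, 0, 0, 0, 0, 0, 0.1]])

```text
clock: 26.83
tool_pos: [557.2, -362.3, 12.3]
eef_rot: [3.14, 0.001, 1.522]
contact_force: [0.5, 0.7, 1.4]
grip_width: 46.9
finger_force: 0.0
```

Request:
jog_arm(commands=[[0, 0, 0.005, 0, 0, 0, 0.1], [0, 0, 0.003, 0, 0, 0, 0.1], [0, 0, 0, 0, 0, 0, -0.1], [0, 0, 0, 0, 0, 0, -0.3], [0, 0, 0, 0, 0, 0, -0.5], [0, 0, 0, 0, 0, 0, -0.7], [0, 0, 0, 0, 0, 0, -0.9], [0, 0, 0, 0, 0, 0, -0.9], [0, 0, 0, 0, 0, 0, -0.9], [0, 0, 0, 0, 0, 0, -0.9]])

```text
clock: 27.67
tool_pos: [556.4, -362.6, 3.2]
eef_rot: [3.141, 0.0, 1.521]
contact_force: [-1.4, 0.2, 3.7]
grip_width: 14.6
finger_force: 25.2
```

Request:
jog_arm(commands=[[0, 0, -0.004, 0, 0, 0, -0.9], [0, 0, -0.01, 0, 0, 0, -0.9], [0, 0, -0.025, 0, 0, 0, -0.9], [0, 0, -0.03, 0, 0, 0, -0.9], [0, 0, -0.03, 0, 0, 0, -0.9], [0, 0, -0.02, 0, 0, 0, -0.9], [0, 0, -0.005, 0, 0, -5.95, -0.9], [0, 0, 0, 0, 0, -5.95, -0.9], [0, 0, 0, 0, 0, 0, -0.9]], squeeze=35)

```text
clock: 28.42
tool_pos: [556.5, -362.6, 128.1]
eef_rot: [3.141, 0.001, 1.734]
contact_force: [0.2, -0.3, 0.8]
grip_width: 14.2
finger_force: 35.1
```

```bash
python3 - <<'E'
from h import *
im=eyes.get_image("wrist");cv2.imwrite("pics/w12.png",im[:,:,::-1])
g=im.max(axis=2);m=(g<75).astype('uint8');m[275:]=0
n,l,st,c=cv2.connectedComponentsWithStats(m)
print([(st[k].tolist(),c[k].round().tolist()) for k in range(1,n) if st[k][4]>300])
print([(np.round(d['box']),round(d['p'],2)) for d in spot_in("wrist","marker_mid")])
s=env.observe();print(s['tool_pos'],s['eef_rot'],s['grip_width'],s['contact_force']);print(deltas(551.5,272,125,np.radians(99.1)))
E
```

```text
[([14, 0, 50, 18, 477], [45.0, 6.0]), ([480, 0, 150, 43, 1423], [551.0, 23.0]), ([303, 157, 42, 118, 4616], [323.0, 214.0])]
[(array([304., 157.,  42., 240.]), 0.71)]
[ 556.06633039 -362.35153022  126.93556766] [-3.14155913e+00 -2.53702026e-04  1.72541605e+00] 14.324680128183644 [ 0.40992378  0.43039287 -0.71958752]
(array([0.6275, 0.0932, 0.0021]), array([-0.  , -0.01, -0.24]))
```

Request:
jog_arm(commands=[[0.0157, 0.0023, 0, 0, 0, 0, -0.9], [0.0314, 0.0047, 0, 0, 0, 0, -0.9], [0.0314, 0.0047, 0, 0, 0, 0, -0.9], [0.0314, 0.0047, 0, 0, 0, 0, -0.9], [0.0314, 0.0047, 0, 0, 0, 0, -0.9], [0.0314, 0.0047, 0, 0, 0, 0, -0.9], [0.0314, 0.0047, 0, 0, 0, 0, -0.9], [0.0314, 0.0047, 0, 0, 0, 0, -0.9], [0.0314, 0.0047, 0, 0, 0, 0, -0.9], [0.0314, 0.0047, 0, 0, 0, 0, -0.9]])

```text
clock: 29.35
tool_pos: [552.8, -59.3, 126.7]
eef_rot: [-3.141, -0.0, 1.725]
contact_force: [-0.3, 0.6, 0.3]
grip_width: 14.4
finger_force: 35.1
```

Request:
jog_arm(commands=[[0.0314, 0.0047, 0, 0, 0, 0, -0.9], [0.0314, 0.0047, 0, 0, 0, 0, -0.9], [0.0314, 0.0047, 0, 0, 0, 0, -0.9], [0.0314, 0.0047, 0, 0, 0, 0, -0.9], [0.0314, 0.0047, 0, 0, 0, 0, -0.9], [0.0314, 0.0047, 0, 0, 0, 0, -0.9], [0.0314, 0.0047, 0, 0, 0, 0, -0.9], [0.0314, 0.0047, 0, 0, 0, 0, -0.9], [0.0314, 0.0047, 0, 0, 0, 0, -0.9], [0.0314, 0.0047, 0, 0, 0, 0, -0.9]])

```text
clock: 30.18
tool_pos: [549.9, 258.0, 126.5]
eef_rot: [-3.141, 0.0, 1.725]
contact_force: [0.1, 0.1, -0.1]
grip_width: 14.2
finger_force: 35.1
```

Request:
jog_arm(commands=[[0.0157, 0.0023, 0, 0, 0, 0, -0.9], [0, 0, 0, 0, 0, 0, -0.9], [0, 0, 0, 0, 0, 0, -0.9]])

```text
clock: 30.43
tool_pos: [549.4, 273.4, 126.4]
eef_rot: [-3.141, -0.0, 1.728]
contact_force: [0.7, -0.7, 0.9]
grip_width: 13.9
finger_force: 35.1
```

```bash
python3 - <<'E'
from h import *
i=eyes.camera_info("wrist");im=eyes.get_image("wrist");cv2.imwrite("pics/w13.png",im[:,:,::-1])
s=env.observe();print(s['tool_pos'],s['eef_rot'],s['grip_width'],s['contact_force']);print(deltas(551.5,272,28,np.radians(99.1)))
# blue edges along an image row well beyond the marker
hs=cv2.cvtColor(im,cv2.COLOR_RGB2HSV);b=(hs[...,0]>100)&(hs[...,0]<125)&(hs[...,1]>110)
u=np.array([np.cos(.159),np.sin(.159)])
for r in (80,120,145):
    x=np.where(b[r])[0];a,e=(hit(i,(q,r),26) for q in (x.min(),x.max()))
    print(r,x.min(),x.max(),a,e,(a[:2]-[551.5,272])@u,(e[:2]-[551.5,272])@u)
E
```

```text
[550.03496941 271.91144488 126.37949532] [-3.14084801e+00  7.78998338e-04  1.72698695e+00] 14.33093635624868 [ 0.0792227  -1.18252752 -1.39351378]
(array([-0.0001,  0.0015,  0.0984]), array([-0.04,  0.04, -0.15]))
80 266 384 [496.7 368.7  26. ] [570.6 380.4  26. ] -38.79816070105508 36.02214420395006
120 267 383 [500.4 344.4  26. ] [574.7 356.2  26. ] -38.99227296769175 36.238819470473906
145 268 382 [502.9 328.7  26. ] [577.1 340.5  26. ] -39.00960282526661 36.122751002104806
```

Request:
jog_arm(commands=[[0, 0, 0.012, 0, 0, 0, -0.9], [0, 0, 0.025, 0, 0, 0, -0.9], [0, 0, 0.025, 0, 0, 0, -0.9], [0, 0, 0.02, 0, 0, 0, -0.9], [0, 0, 0.01, 0, 0, 0, -0.9], [0, 0, 0.002, 0, 0, 0, -0.9], [0, 0, 0, 0, 0, 0, -0.9], [0, 0, 0, 0, 0, 0, -0.9]])

```text
clock: 31.15
tool_pos: [550.8, 272.5, 33.8]
eef_rot: [3.14, -0.0, 1.728]
contact_force: [0.4, 0.6, -0.1]
grip_width: 14.3
finger_force: 35.1
```

Request:
jog_arm(commands=[[0, 0, 0.001, 0, 0, 0, -0.9], [0, 0, 0.001, 0, 0, 0, -0.9], [0, 0, 0, 0, 0, 0, -0.9]])

```text
clock: 31.4
tool_pos: [550.4, 272.6, 31.3]
eef_rot: [3.141, -0.0, 1.729]
contact_force: [0.2, 0.6, -0.2]
grip_width: 14.4
finger_force: 35.1
```

Request:
jog_arm(commands=[[0, 0, 0.001, 0, 0, 0, -0.9], [0, 0, 0.001, 0, 0, 0, -0.9], [0, 0, 0, 0, 0, 0, -0.9]])

```text
clock: 31.65
tool_pos: [550.0, 272.5, 28.6]
eef_rot: [-3.141, 0.0, 1.729]
contact_force: [0.1, 0.2, -0.7]
grip_width: 14.2
finger_force: 35.1
```

Request:
jog_arm(commands=[[0, 0, 0.001, 0, 0, 0, -0.9], [0, 0, 0, 0, 0, 0, -0.9]])

```text
clock: 31.82
tool_pos: [550.0, 272.5, 27.6]
eef_rot: [-3.141, 0.0, 1.729]
contact_force: [-0.3, -0.5, 0.1]
grip_width: 14.3
finger_force: 35.1
```

Request:
jog_arm(commands=[[0, 0, 0.001, 0, 0, 0, -0.9], [0, 0, 0, 0, 0, 0, -0.9]])

```text
clock: 31.98
tool_pos: [550.2, 272.6, 27.2]
eef_rot: [3.141, 0.0, 1.729]
contact_force: [-1.3, -0.6, 4.4]
grip_width: 14.1
finger_force: 35.8
```

Resting on the ledge. Open gently, pause, then rise.

Request:
jog_arm(commands=[[0, 0, 0, 0, 0, 0, -0.6], [0, 0, 0, 0, 0, 0, -0.5], [0, 0, 0, 0, 0, 0, -0.4], [0, 0, 0, 0, 0, 0, -0.35], [0, 0, 0, 0, 0, 0, -0.35], [0, 0, 0, 0, 0, 0, -0.35], [0, 0, -0.004, 0, 0, 0, -0.35], [0, 0, -0.015, 0, 0, 0, -0.35], [0, 0, -0.03, 0, 0, 0, -0.35], [0, 0, -0.03, 0, 0, 0, -0.35]])

```text
clock: 32.82
tool_pos: [549.5, 272.5, 107.2]
eef_rot: [-3.14, 0.0, 1.729]
contact_force: [0.1, -0.1, 1.0]
grip_width: 27.6
finger_force: 0.0
```

Request:
jog_arm(commands=[[0, 0, -0.03, 0, 0, 0, -0.35], [0, -0.03, -0.02, 0, 0, 0, -0.35], [-0.02, -0.04, 0, 0, 0, 0, -0.35], [-0.03, -0.025, 0, 0, 0, 0, -0.35], [-0.03, -0.025, 0, 0, 0, 0, -0.35], [-0.03, -0.025, 0, 0, 0, 0, -0.35], [-0.03, 0, 0, 0, 0, 0, -0.35], [-0.03, 0, 0, 0, 0, 0, -0.35], [-0.03, 0, 0, 0, 0, 0, -0.35], [0, 0, 0, 0, 0, 0, -0.35]])

```text
clock: 33.65
tool_pos: [441.6, 48.3, 156.7]
eef_rot: [3.141, 0.003, 1.722]
contact_force: [0.6, 0.2, 0.9]
grip_width: 27.2
finger_force: 0.0
```

```bash
python3 - <<'E'
from h import *
t=eyes.get_image("top")[:,:,::-1];s=eyes.get_image("scene")[:,:,::-1]
a=cv2.resize(t[240:350,130:490],None,fx=2.2,fy=2.2,interpolation=cv2.INTER_CUBIC)
b=cv2.resize(s[195:400,110:530],(792,340),interpolation=cv2.INTER_CUBIC)
cv2.imwrite("pics/fin.png",np.vstack([a,b]) if a.shape[1]==b.shape[1] else np.vstack([cv2.resize(a,(792,242)),b]))
o=env.observe();print(o['tool_pos'],o['clock'],o['contact_force'])
E
```

```text
[441.11221388  53.38257113 156.64434092] 33.75 [-0.5526211   1.27211777 -0.57085205]
```

View pics/fin.png

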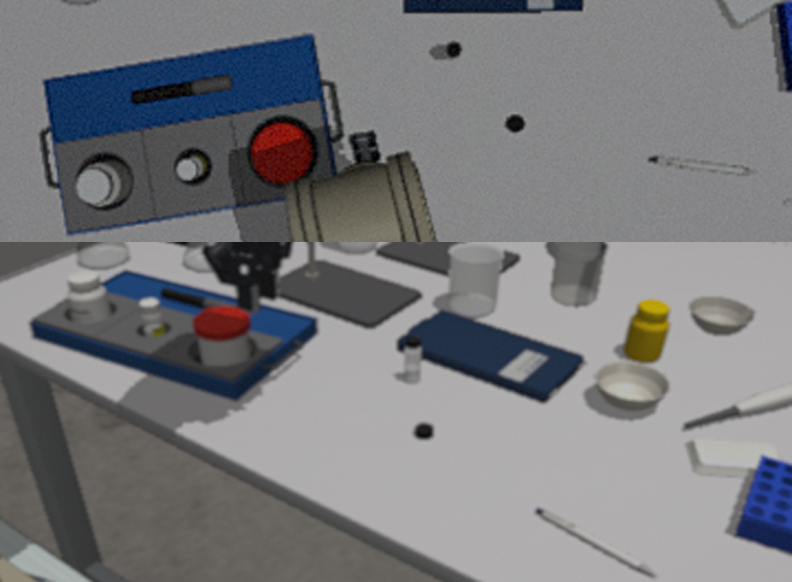

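The final picture shows the jar (282,153), bottle (103,183) and vial (190,167) upright in their wells. The marker lies along the ledge (182,90). The slim vial (412,360) and pen (700,165) are where they were. Let the arm settle, then hand in.

Request:
jog_arm(commands=[[0, 0, 0, 0, 0, 0, -0.35], [0, 0, 0, 0, 0, 0, -0.35], [0, 0, 0, 0, 0, 0, -0.35]])

```text
clock: 34.0
tool_pos: [440.8, 55.2, 156.0]
eef_rot: [3.141, -0.0, 1.731]
contact_force: [0.2, -0.4, -0.0]
grip_width: 27.9
finger_force: 0.0
```

```bash
python3 -c "
from workcell import env
print(env.close_job())"
```

```text
the job is handed in; nothing more can be done
None
```

The caddy is packed and the job handed in at about 34 s: jar, bottle and wide vial stand upright on the bottom of their wells, the marker lies lengthwise on the ledge, and the slim vial and thin pen were not touched; no verdict was returned.

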